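# Draw the blind plug from the bearing housing

### The job

Take the blind plug out of the square bearing housing so that its bore can be tested: turn the T-handled puller that stands in this plug about a quarter turn clockwise, so that its foot catches in the plug, pull the plug straight up out of the bore with it, and stand plug and puller together upright in the shallow tray. Leave the puller and plug in the round housing alone.

Things in the scene. Friction and masses are not known exactly. Their poses are not given: they have to be found in the camera images.
- square_puller_grip (a point): Steel T-puller in the square housing's plug: centre of its cross bar (14 mm round, 80 mm long, along x; z up), 108 mm above the bench; stem 12 mm, 44 mm collar resting on the plug. A clockwise turn from above of 45 to 90 degrees, easy, locks its foot (anticlockwise is blocked); unlocked it lifts out alone. Locked, it rises 3 mm before it takes the plug. 0.25 kg.
- square_plug: Steel plug in the fixed grey square housing (90 x 90 x 50 mm, upright through bore 52 mm): skirt 48 mm in diameter, 26 mm long, under a 70 (x) x 54 x 8 mm top plate held from turning between two strips. Origin: centre of its underside, z up, 24 mm above the bench when seated, 84 mm below the bar's centre; clear of the bore above 50 mm. Bar lies along x at first. 0.3 kg.
- tray: Fixed shallow open aluminium tray, 110 (x) x 150 (y) mm outside, walls 4 mm thick and 18 mm high, inner floor 4 mm above the bench. Origin: centre of its underside.
- round_puller_grip (a point): Bystander: centre of the cross bar of a second, identical puller, 108 mm above the bench, in an identical plug in the fixed grey round housing (100 mm in diameter, 50 mm high). To be left alone.
Mind the look-alikes: they are no part of the job. Leave any turquoise look-alike of the square_plug alone. Leave any pink look-alike of the part that bears square_puller_grip alone.

How it is judged (in metres and radians):
On the way, in this order (a step that is already met when the one before it is completed fails the run):
1. the puller is turned at least 40 degrees clockwise in the plug while the plug is still seated in the square housing (angle between the x axis of square_puller_grip and the x axis of square_plug, either way round above 0.7 rad and height (world z) of square_plug below 0.03 m and horizontal distance between square_puller_grip and square_plug below 0.015 m), for 0.1 s.
2. the plug is drawn up clear of the bore, upright, hanging on the puller (height (world z) of square_plug above 0.055 m and angle between square_plug's own z axis and vertical below 0.26 rad and distance between square_puller_grip and square_plug below 0.095 m), for 0.1 s.
At the end, for the whole second after the job is handed in: The plug from the square housing stands on the tray's floor, upright within 10 degrees, its centre within 60 mm of the tray's centre and at rest, with the puller still standing in it, upright within 15 degrees (horizontal distance between square_plug and tray below 0.06 m and height (world z) of square_plug below 0.012 m and angle between square_plug's own z axis and vertical below 0.17 rad and angle between square_puller_grip's own z axis and vertical below 0.26 rad and distance between square_puller_grip and square_plug below 0.095 m and linear speed of square_plug below 0.02 m/s); the robot touches nothing.
It fails at once if the puller in the round housing is moved more than 20 mm (distance of round_puller_grip from where it was at the start of the episode above 0.02 m).
It also fails if it takes over 53 s, if anything falls off the work surface, if the arm or the gripper's body presses on something with over 40 N, if the wrist force passes 120 N, or if a joint passes its speed limit or range.

### The arm

A 6-joint arm with a two-finger parallel gripper is mounted at the origin on a cart in front of the work surface, level with it; the furniture and walls round the work are solid. World frame = base frame: x ahead of the robot, y to its left, z up, the work surface at z = 0. Lengths are in mm, angles in rad, forces in N, time in s.
With the tool pointing down it reaches from about 425 to 950 mm from the base axis. Payload 14.7 kg.
Tool frame: the origin (TCP) lies at the centre of the arm's flange, where the gripper is bolted on; the fingertips stand 173 mm ahead of it and the grasp point (between the pads) lies 155 mm ahead of it (env.tip_reach is the distance from the TCP to the fingertips, in mm); z points along the fingers, x is the direction in which the jaws open and shut, and the axes are right-handed (so a half turn about z gives the same grasp; the last joint's range is limited). The gripper opens to 85 mm and grips with 20 to 120 N. Pads are 22 mm wide; open, the fingers measure 114 mm over their backs; the gripper's body (76 mm by 85 mm) begins 54 mm behind the grasp point. The pads swing forward as they close: fully open they stand 13 mm farther back than shut.
Start: joints at [1.065, 0.48, 1.596, -0, 1.065, -0.047], TCP at [287.844, 582.786, 404.697] pointing down, gripper open.
Joint ranges: [-2.75, 2.75], [-0.82, 2.05], [0.23, 2.67], [-1.56, 4.7], [0.09, 2.69], [-2.92, 2.92]. Speed limits (rad/s): [1.89, 1.89, 2.39, 3.01, 3.01, 3.01].

### API

Orientations are given as a 3x3 rotation matrix whose columns are the frame's x, y, z axes.
In Python, from rig import env gives the robot as it stands.
- The arm moves only by the tool carry_out, never from a script. Its argument "commands" is a list of rows, each an object of numbers: "dx", "dy", "dz": the shift along the tool's x, y, z in mm; "rx", "ry", "rz": the turn, a rotation vector about the tool's x, y, z in units of 6 degrees (1.0 is 6 degrees). A call has 1 to 12 rows; each row shifts and turns the pose as measured when the row begins, along the tool's axes as they then stand; what a row does not reach is not made up. A row lasts 1/12 s, in which the tool goes at most 41.7 mm and 7.16 degrees, less where a joint would pass 70% of its speed; a pose out of reach is approached as far as the arm can. A call is refused whole if a number of a shift passes 41.7 or a number of a turn 1, either way. A call with a gripper value outside its range is refused whole. "claw" is the finger opening in mm, from 0 to 85.4, set as the call begins (left out, the last holds). The fingers move at their own pace and stop on an object; "squeeze" is the grip in N (left out, the last holds). Time passes only in rows, so rows that do not move let the fingers close. It gives the time, the measured TCP pose, the force and the opening at its end, in the units of the state.
- env.state(): the state, without advancing time (a new reading comes with each control period).
- env.capture(name): name is "scene" or "top" or "wrist"; returns a dict with "pixels" (480x640x3 uint8, red, green, blue), "fovy" (degrees; the focal length in pixels is half the picture's height over the tangent of half this angle, whatever the lens; pixels are square), "cx", "cy" (the principal point, pixels), "dist_coeffs" ([k1, k2, p1, p2, k3] as OpenCV has them; the pictures are not rectified), "world_to_cam" (4x4, takes a point from world to camera coordinates); the wrist camera has in their place "hand_eye" (4x4, takes a point from camera to tool coordinates, whose origin is the TCP and whose axes are the tool frame's). Camera axes: x right, y down, z forward; pixel columns grow to the right and rows downward; lengths in mm; the calibration is good to about 2 mm. A picture is of the moment at which its call begins: read the wrist's pose just before it. There is no depth.
- env.job_done(): hands the job in, once; it reports no verdict.
The state is a dict: "clock": time; "joints": joint angles; "dq": joint speeds; "tau": joint torques, N m; "tcp_pos": TCP position; "ee_rot": TCP orientation; "force": force on the tool from outside, world axes, zero at the start; "ft_torque": the same for the moment, N m; "grip_width": finger opening in mm.
Only numpy, scipy, OpenCV 4.12 (cv2) and the standard library are available. Lean on these libraries where they do the work, as an engineer would, in place of code of your own. Each camera call takes 0.05 s, during which the arm holds its last target. There are 200 camera calls.

## Working session

There is one attempt and no reset: what is moved stays moved. The work goes in short steps, Python scripts to look and compute and a tool call to move; the robot and the scene stay as the last step left them, time stands still between calls to the robot, and variables do not carry over. Pictures are saved under pics/ and viewed, about 8 in all and at most 12, crops included, and the job is handed in when it is done.

Besides the shell and the picture viewer there is one more tool, called after ">>>" by a JSON object that holds its "op" and its "data", one argument or row to a line. carry_out: Moves the arm, as the interface text tells. Its arguments: {"type":"object","properties":{"commands":{"type":"array","items":{"type":"object","properties":{"dx":{"type":"number"},"dy":{"type":"number"},"dz":{"type":"number"},"rx":{"type":"number"},"ry":{"type":"number"},"rz":{"type":"number"}}}},"claw":{"type":"number"},"squeeze":{"type":"number"}},"required":["commands"]}

```bash
mkdir -p pics; ls; cat > h.py <<'E'
import numpy as np, cv2
from rig import env
def cap(n,f=None):
    s=env.state(); c=env.capture(n)
    if f: cv2.imwrite('pics/'+f+'.png',cv2.cvtColor(c['pixels'],cv2.COLOR_RGB2BGR))
    if 'hand_eye' in c:
        T=np.eye(4);T[:3,:3]=np.array(s['ee_rot']);T[:3,3]=s['tcp_pos']
        c['cw']=T@np.array(c['hand_eye'])
    else: c['cw']=np.linalg.inv(np.array(c['world_to_cam']))
    f=240/np.tan(np.radians(c['fovy'])/2)
    c['K']=np.array([[f,0,c['cx']],[0,f,c['cy']],[0,0,1.]])
    return c
def ray(c,uv):
    p=cv2.undistortPoints(np.array([[uv]],float),c['K'],np.array(c['dist_coeffs'],float))[0,0]
    d=c['cw'][:3,:3]@np.array([p[0],p[1],1]); return c['cw'][:3,3],d
def onz(c,uv,z):
    o,d=ray(c,uv); return o+d*(z-o[2])/d[2]
def proj(c,P):
    w=np.linalg.inv(c['cw']); r=cv2.Rodrigues(w[:3,:3])[0]
    return cv2.projectPoints(np.array(P,float).reshape(-1,1,3),r,w[:3,3],c['K'],np.array(c['dist_coeffs'],float))[0][:,0]
E
python3 - <<'E'
from h import *
a=cap('scene','s0');b=cap('top','t0')
for c in(a,b):print(c['cw'].round(2),c['fovy'])
print(env.state())
E
```

```text
pics
[[ 8.7000e-01 -2.9000e-01  4.0000e-01  1.9191e+02]
 [-4.9000e-01 -5.5000e-01  6.8000e-01 -6.7419e+02]
 [ 2.0000e-02 -7.9000e-01 -6.2000e-01  6.6112e+02]
 [ 0.0000e+00  0.0000e+00  0.0000e+00  1.0000e+00]] 44.25509019604948
[[ 1.0000e-02 -9.9000e-01  1.7000e-01  3.8023e+02]
 [-1.0000e+00 -1.0000e-02  2.0000e-02 -7.1680e+01]
 [-2.0000e-02 -1.7000e-01 -9.9000e-01  9.3149e+02]
 [ 0.0000e+00  0.0000e+00  0.0000e+00  1.0000e+00]] 51.451966383031966
{'clock': 0.1, 'joints': array([ 1.06541961e+00,  4.80775172e-01,  1.59678454e+00,  4.85523812e-05,
        1.06510511e+00, -4.66020666e-02]), 'dq': array([-0.00083939, -0.00066581, -0.0003726 ,  0.00088716,  0.00036382,
        0.00029636]), 'tau': array([ 1.16168321e-03, -9.52249432e+01, -4.31050515e+01, -3.01389473e-04,
        5.32809820e-03, -1.12456273e-04]), 'tcp_pos': array([287.74492998, 582.65102396, 404.14235387]), 'ee_rot': array([[ 4.42870610e-01,  8.96585363e-01, -5.56242067e-04],
       [ 8.96584898e-01, -4.42870950e-01, -9.17574553e-04],
       [-1.06902737e-03, -9.23514347e-05, -9.99999424e-01]]), 'force': array([-1.4905961 , -0.49121462, -0.30876384]), 'ft_torque': array([-0.00156097,  0.03361379,  0.00748367]), 'grip_width': 84.79832494919272}
```

View pics/s0.png

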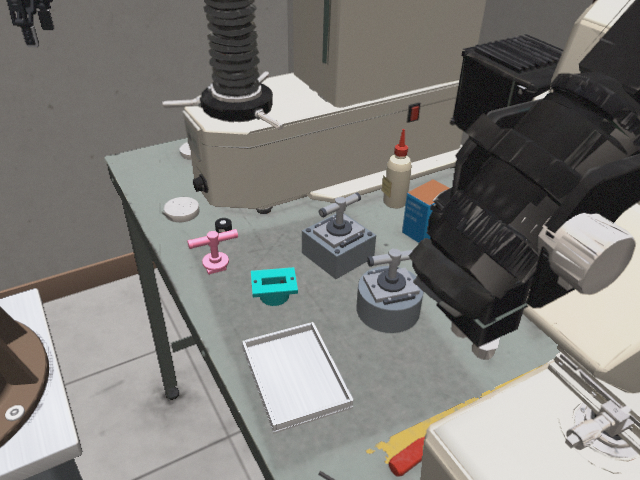

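View pics/t0.png

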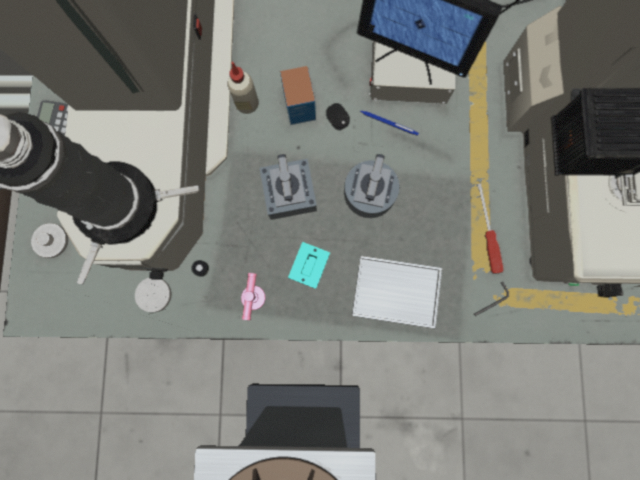

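The scene view shows the square housing with its puller at about (340,235) and the round one at (390,290). The pink (215,250) and turquoise (273,285) look-alikes lie loose, and the tray is at (297,373). In the top view the same things are at square (288,187), round (372,183), pink (252,297), turquoise (309,265) and tray (398,292). The target is the grey puller in the square block. I'll confirm it in an enlarged crop.

```bash
python3 - <<'E'
from h import *
a=cv2.imread('pics/s0.png');b=cv2.imread('pics/t0.png')
A=cv2.resize(a[180:340,290:440],None,fx=2.6,fy=2.6,interpolation=cv2.INTER_CUBIC)
B=cv2.resize(b[140:230,250:405][:,:],None,fx=2.6,fy=2.6,interpolation=cv2.INTER_CUBIC)
im=np.zeros((600,800,3),np.uint8);im[:A.shape[0],:A.shape[1]]=A
im[:B.shape[0],395:395+B.shape[1]]=B
cv2.imwrite('pics/c1.png',im)
c=cap('top')
g=c['pixels'].astype(int); 
for uv in [(359,256),(441,264),(436,327),(353,318)]: print(onz(c,uv,18).round())
s=cap('scene')
for uv in [(243,344),(314,324),(352,405),(277,426)]: print('s',onz(s,uv,18).round())
print(c['dist_coeffs'],s['dist_coeffs'])
E
```

```text
[ 496. -131.   18.]
[ 483. -281.   18.]
[ 369. -268.   18.]
[ 383. -120.   18.]
s [ 385. -124.   18.]
s [ 493. -138.   18.]
s [ 468. -287.   18.]
s [ 369. -269.   18.]
[0.00206251 0.         0.         0.         0.        ] [0.04269016 0.         0.         0.         0.        ]
```

View pics/c1.png

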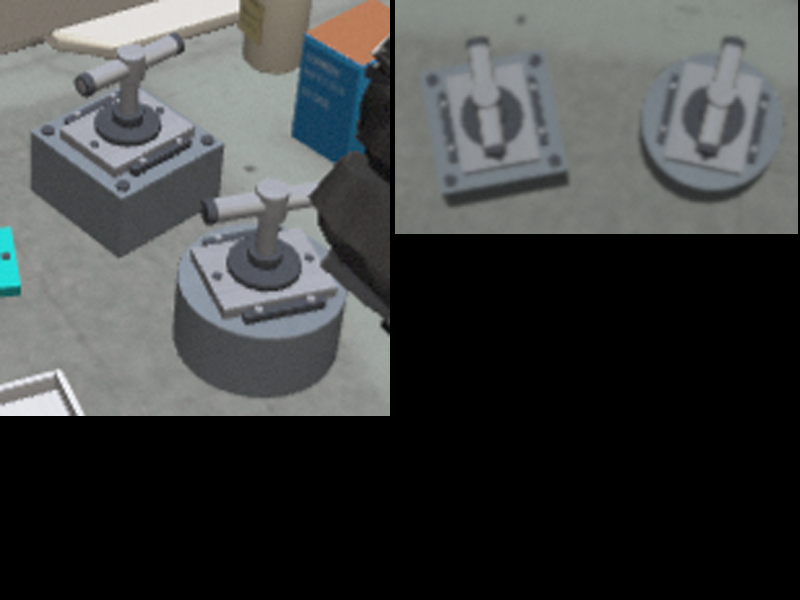

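```bash
cat >> h.py <<'E'
def tri(a,ua,b,ub):
    o,d=ray(a,ua);p,e=ray(b,ub)
    t=np.linalg.lstsq(np.c_[d,-e],p-o,rcond=None)[0]
    x=o+d*t[0];y=p+e*t[1]; return ((x+y)/2).round(),round(np.linalg.norm(x-y),1)
E
python3 - <<'E'
from h import *
t=cap('top');s=cap('scene')
cv2.imwrite('pics/w0.png',cv2.cvtColor(env.capture('wrist')['pixels'],4))
for n,a,b in [('far end',(281.9,156.2),(357.7,197.3)),('near end',(288.1,197.7),(322.7,212.3)),
 ('ring',(115,205),(237,100)),('lever near tip',(83,281),(166,103)),('lever right tip',(198,190),(277,122)),('base corner',(160,262),(205,203)),('beam right',(225,165),(420,100))]:
  print(n,*tri(t,a,s,b))
print(onz(t,(281.9,156.2),108),onz(t,(288.1,197.7),108))
print('tcp px',proj(s,[[288,583,404],[288,583,231],[0,0,300],[0,0,0]]).round())
E
```

```text
far end [656.   8. 107.] 2.0
near end [582.  -4. 109.] 2.3
ring [546. 248. 205.] 0.2
lever near tip [430. 285. 207.] 1.5
lever right tip [565. 122. 215.] 4.1
base corner [472. 242.  12.] 18.5
beam right [661.  22. 271.] 172.2
[656.38142299   7.80646952 108.        ] [582.89077513  -4.58151303 108.        ]
tcp px [[  16.  -54.]
 [  44.   45.]
 [-183.  210.]
 [ -66.  397.]]
```

View pics/w0.png

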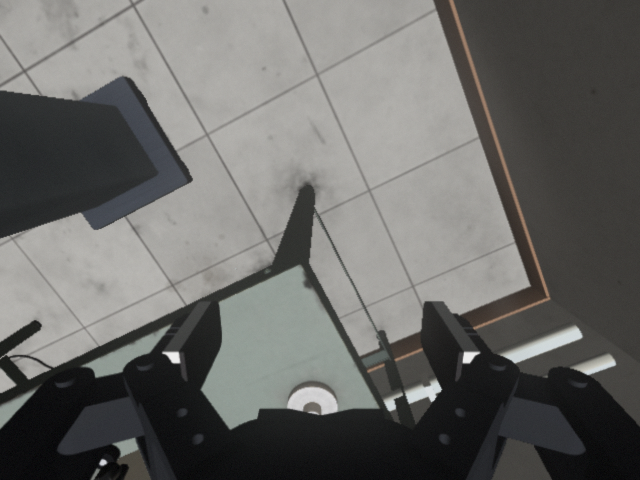

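The wrist view shows only the floor, the bench corner and the fingers at (200,340) and (440,340), so nothing obstructs the start. The puller bar's centre is at about (619,2,108), bar at about 9.4° to world x and 75 mm seen (80 given). The tray centre is at about (431,-202). The drill column at (546,248) with its levers at z≈210 lies on the direct arc, so I retract and raise first.

>>> {"op": "carry_out", "data": {
  "commands": [
    {"dx": -22,"dz": -6},
    {"dx": -22,"dz": -6},
    {"dx": -22,"dz": -6},
    {"dx": -22,"dz": -6},
    {"dx": -22,"dz": -6},
    {"dx": -22,"dz": -6},
    {"dx": -22,"dz": -6},
    {"dx": -22,"dz": -6},
    {"dx": -22,"dz": -6},
    {"dx": -10}
  ],
  "claw": 60
}}

```text
validation failed for argument at $.co...
```

>>> {"op": "carry_out", "data": {
  "commands": [
    {"dx": -22.0,"dy": 0.0,"dz": -6.0,"rx": 0.0,"ry": 0.0,"rz": 0.0},
    {"dx": -22.0,"dy": 0.0,"dz": -6.0,"rx": 0.0,"ry": 0.0,"rz": 0.0},
    {"dx": -22.0,"dy": 0.0,"dz": -6.0,"rx": 0.0,"ry": 0.0,"rz": 0.0},
    {"dx": -22.0,"dy": 0.0,"dz": -6.0,"rx": 0.0,"ry": 0.0,"rz": 0.0}
  ],
  "claw": 60
}}

```text
clock: 0.68
tcp_pos: [248.9, 503.8, 426.8]
ee_rot: [[0.443, 0.897, -0.001], [0.897, -0.443, -0.001], [-0.001, -0.0, -1.0]]
force: [0.2, -1.5, 0.6]
grip_width: 59.9
```

>>> {"op": "carry_out", "data": {
  "commands": [
    {"dx": -22,"dy": 0,"dz": -6,"rx": 0,"ry": 0,"rz": 0},
    {"dx": -22,"dy": 0,"dz": -6,"rx": 0,"ry": 0,"rz": 0},
    {"dx": -22,"dy": 0,"dz": -6,"rx": 0,"ry": 0,"rz": 0},
    {"dx": -22,"dy": 0,"dz": -6,"rx": 0,"ry": 0,"rz": 0},
    {"dx": -22,"dy": 0,"dz": 0,"rx": 0,"ry": 0,"rz": 0},
    {"dx": 0,"dy": 0,"dz": 0,"rx": 0,"ry": 0,"rz": 0}
  ]
}}

```text
clock: 1.18
tcp_pos: [196.0, 397.2, 452.7]
ee_rot: [[0.443, 0.897, -0.001], [0.897, -0.443, -0.001], [-0.001, -0.0, -1.0]]
force: [-0.2, 0.7, 0.8]
grip_width: 59.6
```

>>> {"op": "carry_out", "data": {
  "commands": [
    {"dx": -1,"dy": 35,"dz": 0,"rx": 0,"ry": 0,"rz": 0.75},
    {"dx": -1,"dy": 35,"dz": 0,"rx": 0,"ry": 0,"rz": 0.75},
    {"dx": -1,"dy": 35,"dz": 0,"rx": 0,"ry": 0,"rz": 0.75},
    {"dx": -1,"dy": 35,"dz": 0,"rx": 0,"ry": 0,"rz": 0.75},
    {"dx": -1,"dy": 35,"dz": 0,"rx": 0,"ry": 0,"rz": 0.75},
    {"dx": -1,"dy": 35,"dz": 0,"rx": 0,"ry": 0,"rz": 0.75},
    {"dx": -1,"dy": 35,"dz": 0,"rx": 0,"ry": 0,"rz": 0.75}
  ]
}}

```text
clock: 1.77
tcp_pos: [381.1, 234.8, 454.6]
ee_rot: [[0.851, 0.525, 0.004], [0.525, -0.851, 0.005], [0.006, -0.002, -1.0]]
force: [0.0, 0.1, 0.2]
grip_width: 60.2
```

>>> {"op": "carry_out", "data": {
  "commands": [
    {"dx": -9,"dy": 33,"dz": 0,"rx": 0,"ry": 0,"rz": 0},
    {"dx": -9,"dy": 33,"dz": 0,"rx": 0,"ry": 0,"rz": 0},
    {"dx": -9,"dy": 33,"dz": 0,"rx": 0,"ry": 0,"rz": 0},
    {"dx": -9,"dy": 33,"dz": 0,"rx": 0,"ry": 0,"rz": 0},
    {"dx": -9,"dy": 33,"dz": 0,"rx": 0,"ry": 0,"rz": 0},
    {"dx": -9,"dy": 33,"dz": 0,"rx": 0,"ry": 0,"rz": 0},
    {"dx": -9,"dy": 33,"dz": 0,"rx": 0,"ry": 0,"rz": 0}
  ]
}}

```text
clock: 2.35
tcp_pos: [453.4, -6.4, 454.6]
ee_rot: [[0.855, 0.519, 0.009], [0.518, -0.855, 0.006], [0.011, -0.001, -1.0]]
force: [0.9, 0.2, -0.5]
grip_width: 60.1
```

>>> {"op": "carry_out", "data": {
  "commands": [
    {"dx": 0,"dy": 0,"dz": 0,"rx": 0,"ry": 0,"rz": -1},
    {"dx": 0,"dy": 0,"dz": 0,"rx": 0,"ry": 0,"rz": -1},
    {"dx": 0,"dy": 0,"dz": 0,"rx": 0,"ry": 0,"rz": -1},
    {"dx": 0,"dy": 0,"dz": 0,"rx": 0,"ry": 0,"rz": -1},
    {"dx": 0,"dy": 0,"dz": 0,"rx": 0,"ry": 0,"rz": -1},
    {"dx": 0,"dy": 0,"dz": 0,"rx": 0,"ry": 0,"rz": -1},
    {"dx": 0,"dy": 0,"dz": 0,"rx": 0,"ry": 0,"rz": -1},
    {"dx": 0,"dy": 0,"dz": 0,"rx": 0,"ry": 0,"rz": -1},
    {"dx": 0,"dy": 0,"dz": 0,"rx": 0,"ry": 0,"rz": -1},
    {"dx": 0,"dy": 0,"dz": 0,"rx": 0,"ry": 0,"rz": -1},
    {"dx": 0,"dy": 0,"dz": 0,"rx": 0,"ry": 0,"rz": -1},
    {"dx": 0,"dy": 0,"dz": 0,"rx": 0,"ry": 0,"rz": -0.3}
  ]
}}

```text
clock: 3.35
tcp_pos: [459.6, -15.6, 454.9]
ee_rot: [[-0.203, 0.979, 0.013], [0.979, 0.203, 0.004], [0.001, 0.014, -1.0]]
force: [0.3, -0.9, -0.5]
grip_width: 60.3
```

>>> {"op": "carry_out", "data": {
  "commands": [
    {"dx": -2.5,"dy": 26.5,"dz": 8,"rx": 0.12,"ry": 0,"rz": 0.2},
    {"dx": -2.5,"dy": 26.5,"dz": 8,"rx": 0,"ry": 0,"rz": 0.2},
    {"dx": -2.5,"dy": 26.5,"dz": 8,"rx": 0,"ry": 0,"rz": 0},
    {"dx": -2.5,"dy": 26.5,"dz": 8,"rx": 0,"ry": 0,"rz": 0},
    {"dx": -2.5,"dy": 26.5,"dz": 8,"rx": 0,"ry": 0,"rz": 0},
    {"dx": -2.5,"dy": 26.5,"dz": 8,"rx": 0,"ry": 0,"rz": 0},
    {"dx": 0,"dy": 0,"dz": 0,"rx": 0,"ry": 0,"rz": 0},
    {"dx": 0,"dy": 0,"dz": 0,"rx": 0,"ry": 0,"rz": 0}
  ]
}}

```text
clock: 4.02
tcp_pos: [628.1, -2.0, 404.6]
ee_rot: [[-0.163, 0.987, 0.003], [0.987, 0.163, 0.001], [0.001, 0.003, -1.0]]
force: [-0.3, -0.4, -0.0]
grip_width: 60.2
```

```bash
python3 - <<'E'
from h import *
c=cap('wrist','w1');s=env.state();print(s['tcp_pos'],s['ee_rot'].round(4),s['joints'].round(2))
print(c['cw'].round(2)); print(proj(c,[[656,8,108],[582,-4,108],[619,2,108],[619,2,50]]))
E
```

```text
[627.952404    -2.00775293 404.58303493] [[-1.627e-01  9.867e-01  3.500e-03]
 [ 9.867e-01  1.627e-01  1.300e-03]
 [ 8.000e-04  3.700e-03 -1.000e+00]] [-0.05  0.45  1.65  0.    1.04 -1.79]
[[-1.6000e-01  9.4000e-01  3.0000e-01  5.5359e+02]
 [ 9.9000e-01  1.6000e-01  5.0000e-02 -1.4110e+01]
 [ 0.0000e+00  3.0000e-01 -9.5000e-01  3.7345e+02]
 [ 0.0000e+00  0.0000e+00  0.0000e+00  1.0000e+00]]
[[326.88856087 263.51116812]
 [327.68983011 171.80778341]
 [327.27048761 219.57318178]
 [326.15949184 204.67076547]]
```

View pics/w1.png

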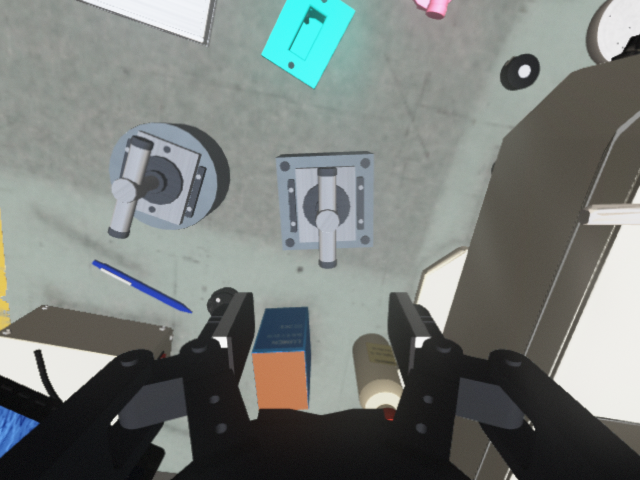

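The wrist view shows the square-housing puller centred at (327,218), bar ends (328,169) and (327,266). This matches the projection of my estimate within 2–3 px, and the bar is aligned with tool y. The round one at (135,190) is well clear. I descend and grip.

>>> {"op": "carry_out", "data": {
  "commands": [
    {"dx": 2.7,"dy": -4.3,"dz": 15,"rx": 0,"ry": 0,"rz": 0},
    {"dx": 2.8,"dy": -4.4,"dz": 20,"rx": 0,"ry": 0,"rz": 0},
    {"dx": 0,"dy": 0,"dz": 20,"rx": 0,"ry": 0,"rz": 0},
    {"dx": 0,"dy": 0,"dz": 20,"rx": 0,"ry": 0,"rz": 0},
    {"dx": 0,"dy": 0,"dz": 20,"rx": 0,"ry": 0,"rz": 0},
    {"dx": 0,"dy": 0,"dz": 20,"rx": 0,"ry": 0,"rz": 0},
    {"dx": 0,"dy": 0,"dz": 15,"rx": 0,"ry": 0,"rz": 0},
    {"dx": 0,"dy": 0,"dz": 8,"rx": 0,"ry": 0,"rz": 0},
    {"dx": 0,"dy": 0,"dz": 0,"rx": 0,"ry": 0,"rz": 0},
    {"dx": 0,"dy": 0,"dz": 0,"rx": 0,"ry": 0,"rz": 0}
  ]
}}

```text
clock: 4.9
tcp_pos: [614.9, 1.7, 267.0]
ee_rot: [[-0.162, 0.987, 0.009], [0.987, 0.162, 0.001], [-0.001, 0.01, -1.0]]
force: [0.4, 0.5, -0.1]
grip_width: 60.3
```

>>> {"op": "carry_out", "data": {
  "commands": [
    {"dx": 0,"dy": 3.5,"dz": 3,"rx": 0.09,"ry": 0,"rz": 0},
    {"dx": 0,"dy": 0,"dz": 1,"rx": 0,"ry": 0,"rz": 0}
  ]
}}

```text
clock: 5.07
tcp_pos: [619.0, 2.1, 265.0]
ee_rot: [[-0.162, 0.987, 0.002], [0.987, 0.162, -0.001], [-0.001, 0.002, -1.0]]
force: [-0.3, -0.2, -0.1]
grip_width: 59.9
```

>>> {"op": "carry_out", "data": {
  "commands": [
    {"dx": 0,"dy": 0,"dz": 0,"rx": 0,"ry": 0,"rz": 0},
    {"dx": 0,"dy": 0,"dz": 0,"rx": 0,"ry": 0,"rz": 0},
    {"dx": 0,"dy": 0,"dz": 0,"rx": 0,"ry": 0,"rz": 0},
    {"dx": 0,"dy": 0,"dz": 0,"rx": 0,"ry": 0,"rz": 0},
    {"dx": 0,"dy": 0,"dz": 0,"rx": 0,"ry": 0,"rz": 0},
    {"dx": 0,"dy": 0,"dz": 0,"rx": 0,"ry": 0,"rz": 0},
    {"dx": 0,"dy": 0,"dz": 0,"rx": 0,"ry": 0,"rz": 0},
    {"dx": 0,"dy": 0,"dz": 0,"rx": 0,"ry": 0,"rz": 0},
    {"dx": 0,"dy": 0,"dz": 0,"rx": 0,"ry": 0,"rz": 0},
    {"dx": 0,"dy": 0,"dz": 0,"rx": 0,"ry": 0,"rz": 0}
  ],
  "claw": 5,
  "squeeze": 70
}}

```text
clock: 5.9
tcp_pos: [620.0, 2.2, 267.4]
ee_rot: [[-0.162, 0.987, 0.005], [0.987, 0.162, -0.001], [-0.002, 0.005, -1.0]]
force: [0.7, -1.0, -0.8]
grip_width: 11.5
```

```bash
python3 - <<'E'
from h import *
s=env.state();print(s['tcp_pos'],s['grip_width'])
c=cap('wrist');d=cap('scene')
A=c['pixels'][130:430,170:490];p=proj(d,[[619,2,110]])[0].astype(int);print(p)
B=cv2.resize(d['pixels'][p[1]-75:p[1]+75,p[0]-80:p[0]+80],(480,450),interpolation=cv2.INTER_CUBIC)
im=np.zeros((450,800,3),np.uint8);im[:300,:320]=A;im[:,320:]=B
cv2.imwrite('pics/c2.png',im[:,:,::-1])
E
```

```text
[619.9846516    2.22968119 267.35311551] 11.455464234189266
[341 203]
```

View pics/c2.png

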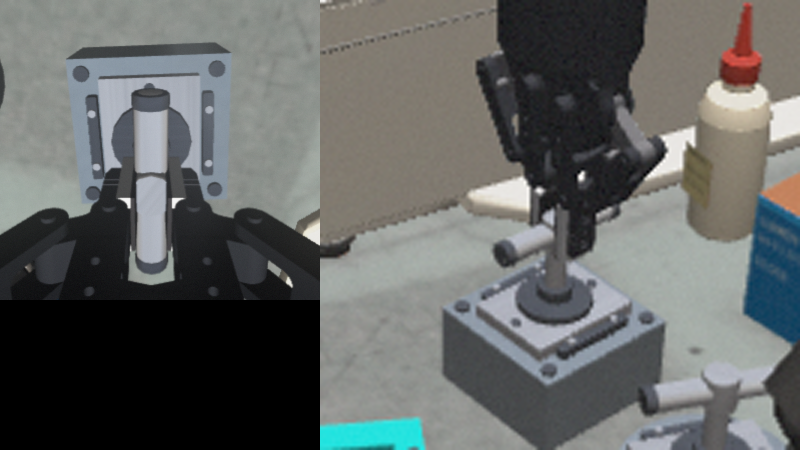

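The crop shows the pads gripping the bar at its hub, at (150,200) in the left half, with the collar seated on the plug. I turn clockwise.

>>> {"op": "carry_out", "data": {
  "commands": [
    {"dx": 0,"dy": 0,"dz": 0,"rx": 0,"ry": 0,"rz": 0.5},
    {"dx": 0,"dy": 0,"dz": 0,"rx": 0,"ry": 0,"rz": 0.9},
    {"dx": 0,"dy": 0,"dz": 0,"rx": 0,"ry": 0,"rz": 1},
    {"dx": 0,"dy": 0,"dz": 0,"rx": 0,"ry": 0,"rz": 1},
    {"dx": 0,"dy": 0,"dz": 0,"rx": 0,"ry": 0,"rz": 1},
    {"dx": 0,"dy": 0,"dz": 0,"rx": 0,"ry": 0,"rz": 1}
  ]
}}

```text
clock: 6.5
tcp_pos: [620.2, 1.8, 267.3]
ee_rot: [[0.41, 0.912, 0.006], [0.912, -0.41, -0.002], [0.001, 0.006, -1.0]]
force: [0.4, 0.0, 0.1]
grip_width: 11.3
```

>>> {"op": "carry_out", "data": {
  "commands": [
    {"dx": 0,"dy": 0,"dz": 0,"rx": 0,"ry": 0,"rz": 1},
    {"dx": 0,"dy": 0,"dz": 0,"rx": 0,"ry": 0,"rz": 1},
    {"dx": 0,"dy": 0,"dz": 0,"rx": 0,"ry": 0,"rz": 1},
    {"dx": 0,"dy": 0,"dz": 0,"rx": 0,"ry": 0,"rz": 1},
    {"dx": 0,"dy": 0,"dz": 0,"rx": 0,"ry": 0,"rz": 1},
    {"dx": 0,"dy": 0,"dz": 0,"rx": 0,"ry": 0,"rz": 1},
    {"dx": 0,"dy": 0,"dz": 0,"rx": 0,"ry": 0,"rz": 0.5},
    {"dx": 0,"dy": 0,"dz": 0,"rx": 0,"ry": 0,"rz": 0},
    {"dx": 0,"dy": 0,"dz": 0,"rx": 0,"ry": 0,"rz": 0}
  ]
}}

```text
clock: 7.25
tcp_pos: [620.1, 1.4, 267.4]
ee_rot: [[0.91, 0.414, 0.005], [0.414, -0.91, -0.002], [0.004, 0.004, -1.0]]
force: [-0.2, -0.7, -0.0]
grip_width: 11.8
```

```bash
python3 - <<'E'
from h import *
s=env.state();print(s['tcp_pos'],s['grip_width'],s['ee_rot'].round(3),s['force'],s['ft_torque'])
d=cap('scene')
B=cv2.resize(d['pixels'][130:280,260:420],(640,600),interpolation=cv2.INTER_CUBIC)
cv2.imwrite('pics/c3.png',B[:,:,::-1])
E
```

```text
[620.08299734   1.42574063 267.35964731] 11.821696182998368 [[ 0.91   0.414  0.005]
 [ 0.414 -0.91  -0.002]
 [ 0.004  0.004 -1.   ]] [-0.20797811 -0.7093959  -0.04085885] [-0.05830343  0.05711289 -0.08289314]
```

View pics/c3.png

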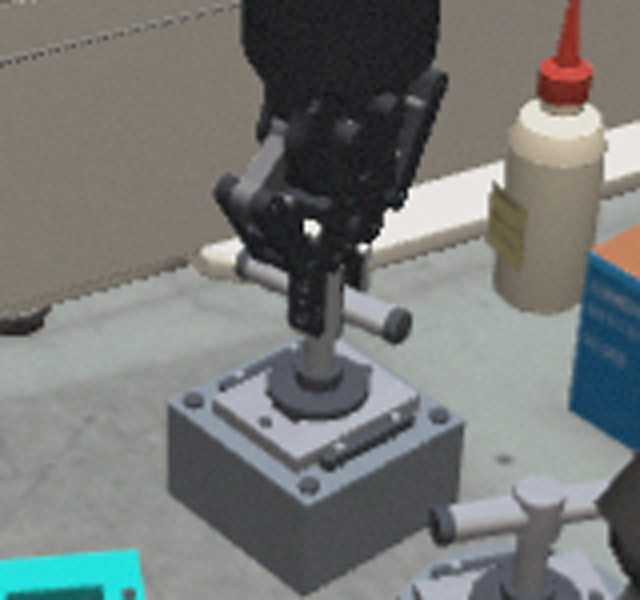

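The bar has turned about 75° to run from (240,262) to (400,325). The plug and its plate stay seated between the strips. I pull straight up, slowly at first.

>>> {"op": "carry_out", "data": {
  "commands": [
    {"dx": 0,"dy": 0,"dz": -2,"rx": 0,"ry": 0,"rz": 0},
    {"dx": 0,"dy": 0,"dz": -3,"rx": 0,"ry": 0,"rz": 0},
    {"dx": 0,"dy": 0,"dz": -4,"rx": 0,"ry": 0,"rz": 0},
    {"dx": 0,"dy": 0,"dz": -5,"rx": 0,"ry": 0,"rz": 0},
    {"dx": 0,"dy": 0,"dz": -5,"rx": 0,"ry": 0,"rz": 0},
    {"dx": 0,"dy": 0,"dz": -5,"rx": 0,"ry": 0,"rz": 0},
    {"dx": 0,"dy": 0,"dz": -5,"rx": 0,"ry": 0,"rz": 0},
    {"dx": 0,"dy": 0,"dz": -5,"rx": 0,"ry": 0,"rz": 0}
  ]
}}

```text
clock: 7.97
tcp_pos: [618.9, 1.6, 302.9]
ee_rot: [[0.907, 0.42, 0.001], [0.42, -0.907, -0.002], [0.001, 0.002, -1.0]]
force: [0.2, -0.4, -5.1]
grip_width: 11.8
```

The 5.1 N load matches puller and plug together (5.4 N). I continue up.

>>> {"op": "carry_out", "data": {
  "commands": [
    {"dx": 0,"dy": 0,"dz": -7,"rx": 0,"ry": 0,"rz": 0},
    {"dx": 0,"dy": 0,"dz": -8,"rx": 0,"ry": 0,"rz": 0},
    {"dx": 0,"dy": 0,"dz": -9,"rx": 0,"ry": 0,"rz": 0},
    {"dx": 0,"dy": 0,"dz": -9,"rx": 0,"ry": 0,"rz": 0},
    {"dx": 0,"dy": 0,"dz": -9,"rx": 0,"ry": 0,"rz": 0},
    {"dx": 0,"dy": 0,"dz": -9,"rx": 0,"ry": 0,"rz": 0},
    {"dx": 0,"dy": 0,"dz": -9,"rx": 0,"ry": 0,"rz": 0},
    {"dx": 0,"dy": 0,"dz": -9,"rx": 0,"ry": 0,"rz": 0},
    {"dx": 0,"dy": 0,"dz": -8,"rx": 0,"ry": 0,"rz": 0},
    {"dx": 0,"dy": 0,"dz": -5,"rx": 0,"ry": 0,"rz": 0},
    {"dx": 0,"dy": 0,"dz": 0,"rx": 0,"ry": 0,"rz": 0}
  ]
}}

```text
clock: 8.88
tcp_pos: [618.8, 1.8, 396.9]
ee_rot: [[0.907, 0.42, 0.005], [0.42, -0.907, -0.002], [0.004, 0.004, -1.0]]
force: [0.8, 0.4, -5.3]
grip_width: 11.5
```

>>> {"op": "carry_out", "data": {
  "commands": [
    {"dx": -6,"dy": 2.5,"dz": 0,"rx": 0,"ry": 0,"rz": 0},
    {"dx": -12,"dy": 5,"dz": 0,"rx": 0,"ry": 0,"rz": 0},
    {"dx": -15,"dy": 6.2,"dz": 0,"rx": 0,"ry": 0,"rz": 0},
    {"dx": -15,"dy": 6.2,"dz": 0,"rx": 0,"ry": 0,"rz": 0},
    {"dx": -15,"dy": 6.2,"dz": 0,"rx": 0,"ry": 0,"rz": 0},
    {"dx": -15,"dy": 6.2,"dz": 0,"rx": 0,"ry": 0,"rz": 0},
    {"dx": -15,"dy": 6.2,"dz": 0,"rx": 0,"ry": 0,"rz": 0},
    {"dx": -15,"dy": 6.2,"dz": 0,"rx": 0,"ry": 0,"rz": 0},
    {"dx": -15,"dy": 6.2,"dz": 0,"rx": 0,"ry": 0,"rz": 0},
    {"dx": -15,"dy": 6.2,"dz": 0,"rx": 0,"ry": 0,"rz": 0},
    {"dx": -15,"dy": 6.2,"dz": 0,"rx": 0,"ry": 0,"rz": 0},
    {"dx": -15,"dy": 6.2,"dz": 0,"rx": 0,"ry": 0,"rz": 0}
  ]
}}

```text
clock: 9.88
tcp_pos: [477.4, -143.6, 391.4]
ee_rot: [[0.907, 0.421, -0.006], [0.421, -0.907, -0.001], [-0.006, -0.002, -1.0]]
force: [0.4, 0.1, -5.2]
grip_width: 11.6
```

>>> {"op": "carry_out", "data": {
  "commands": [
    {"dx": -15,"dy": 7,"dz": 0,"rx": 0,"ry": 0,"rz": 0},
    {"dx": -15,"dy": 7,"dz": 0,"rx": 0,"ry": 0,"rz": 0},
    {"dx": -13,"dy": 6,"dz": 0,"rx": 0,"ry": 0,"rz": 0},
    {"dx": -9,"dy": 5,"dz": 0,"rx": 0,"ry": 0,"rz": 0},
    {"dx": -6,"dy": 3,"dz": 0,"rx": 0,"ry": 0,"rz": 0},
    {"dx": -3,"dy": 2,"dz": 0,"rx": 0,"ry": 0,"rz": 0},
    {"dx": 0,"dy": 0,"dz": 0,"rx": 0,"ry": 0,"rz": 0},
    {"dx": 0,"dy": 0,"dz": 0,"rx": 0,"ry": 0,"rz": 0}
  ]
}}

```text
clock: 10.55
tcp_pos: [419.7, -203.3, 389.1]
ee_rot: [[0.91, 0.414, -0.014], [0.414, -0.91, 0.001], [-0.012, -0.007, -1.0]]
force: [-0.2, 0.1, -5.3]
grip_width: 11.4
```

```bash
python3 - <<'E'
from h import *
d=cap('scene','s3');s=env.state();print(s['tcp_pos'],s['ee_rot'].round(3))
E
```

```text
[ 419.90538575 -203.12821311  389.12548503] [[ 0.91   0.414 -0.014]
 [ 0.414 -0.91   0.001]
 [-0.012 -0.007 -1.   ]]
```

View pics/s3.png

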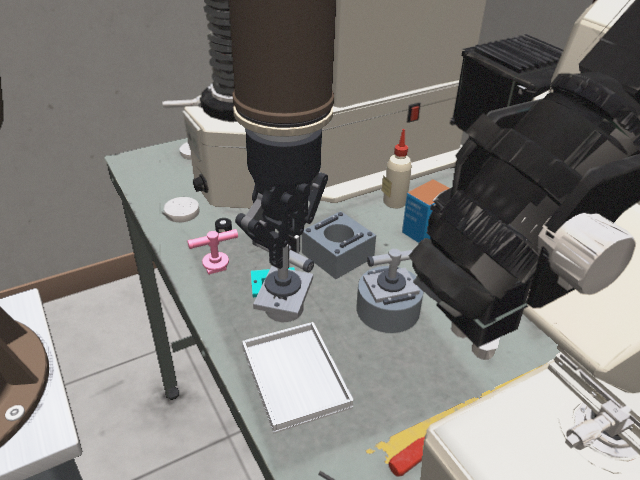

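The scene shows the plug hanging upright on the puller at (285,285), the square bore open at (340,233), and the tray clear below. I correct 11 mm in x and the small tilt, then lower.

>>> {"op": "carry_out", "data": {
  "commands": [
    {"dx": 5.2,"dy": 1.8,"dz": 6,"rx": -0.05,"ry": 0.12,"rz": 0},
    {"dx": 5.2,"dy": 1.8,"dz": 12,"rx": 0,"ry": 0,"rz": 0},
    {"dx": 0,"dy": 0,"dz": 14,"rx": 0,"ry": 0,"rz": 0},
    {"dx": 0,"dy": 0,"dz": 14,"rx": 0,"ry": 0,"rz": 0},
    {"dx": 0,"dy": 0,"dz": 14,"rx": 0,"ry": 0,"rz": 0},
    {"dx": 0,"dy": 0,"dz": 14,"rx": 0,"ry": 0,"rz": 0},
    {"dx": 0,"dy": 0,"dz": 14,"rx": 0,"ry": 0,"rz": 0},
    {"dx": 0,"dy": 0,"dz": 12,"rx": 0,"ry": 0,"rz": 0},
    {"dx": 0,"dy": 0,"dz": 9,"rx": 0,"ry": 0,"rz": 0},
    {"dx": 0,"dy": 0,"dz": 5,"rx": 0,"ry": 0,"rz": 0},
    {"dx": 0,"dy": 0,"dz": 0,"rx": 0,"ry": 0,"rz": 0},
    {"dx": 0,"dy": 0,"dz": 0,"rx": 0,"ry": 0,"rz": 0}
  ]
}}

```text
clock: 11.6
tcp_pos: [436.7, -197.6, 270.5]
ee_rot: [[0.907, 0.422, 0.005], [0.422, -0.907, 0.0], [0.005, 0.002, -1.0]]
force: [-0.7, 0.0, -5.6]
grip_width: 11.5
```

>>> {"op": "carry_out", "data": {
  "commands": [
    {"dx": -4,"dy": 0,"dz": 4,"rx": 0,"ry": -0.04,"rz": 0},
    {"dx": 0,"dy": 0,"dz": 4,"rx": 0,"ry": 0,"rz": 0},
    {"dx": 0,"dy": 0,"dz": 4,"rx": 0,"ry": 0,"rz": 0},
    {"dx": 0,"dy": 0,"dz": 3,"rx": 0,"ry": 0,"rz": 0},
    {"dx": 0,"dy": 0,"dz": 2,"rx": 0,"ry": 0,"rz": 0},
    {"dx": 0,"dy": 0,"dz": 0,"rx": 0,"ry": 0,"rz": 0}
  ]
}}

```text
clock: 12.1
tcp_pos: [433.6, -199.9, 253.8]
ee_rot: [[0.906, 0.422, 0.004], [0.422, -0.906, -0.004], [0.002, 0.005, -1.0]]
force: [-1.0, -0.4, -6.1]
grip_width: 11.2
```

>>> {"op": "carry_out", "data": {
  "commands": [
    {"dx": 0,"dy": 0,"dz": 1.5,"rx": 0,"ry": 0,"rz": 0},
    {"dx": 0,"dy": 0,"dz": 1.5,"rx": 0,"ry": 0,"rz": 0},
    {"dx": 0,"dy": 0,"dz": 1,"rx": 0,"ry": 0,"rz": 0},
    {"dx": 0,"dy": 0,"dz": 0,"rx": 0,"ry": 0,"rz": 0},
    {"dx": 0,"dy": 0,"dz": 0,"rx": 0,"ry": 0,"rz": 0}
  ]
}}

```text
clock: 12.52
tcp_pos: [433.9, -200.1, 249.7]
ee_rot: [[0.907, 0.422, 0.005], [0.422, -0.907, -0.004], [0.003, 0.006, -1.0]]
force: [-0.3, 0.4, -1.9]
grip_width: 11.7
```

>>> {"op": "carry_out", "data": {
  "commands": [
    {"dx": 0,"dy": 0,"dz": 1,"rx": 0,"ry": 0,"rz": 0},
    {"dx": 0,"dy": 0,"dz": 1,"rx": 0,"ry": 0,"rz": 0},
    {"dx": 0,"dy": 0,"dz": 0,"rx": 0,"ry": 0,"rz": 0},
    {"dx": 0,"dy": 0,"dz": 0,"rx": 0,"ry": 0,"rz": 0}
  ]
}}

```text
clock: 12.85
tcp_pos: [434.0, -200.1, 247.9]
ee_rot: [[0.907, 0.422, 0.006], [0.422, -0.907, -0.004], [0.003, 0.006, -1.0]]
force: [-0.9, 0.3, -3.4]
grip_width: 11.6
```

>>> {"op": "carry_out", "data": {
  "commands": [
    {"dx": 0,"dy": 0,"dz": 0.5,"rx": 0,"ry": 0,"rz": 0},
    {"dx": 0,"dy": 0,"dz": 0,"rx": 0,"ry": 0,"rz": 0}
  ]
}}

```text
clock: 13.02
tcp_pos: [434.0, -200.2, 247.4]
ee_rot: [[0.907, 0.422, 0.006], [0.422, -0.907, -0.004], [0.003, 0.006, -1.0]]
force: [0.1, 0.5, -2.4]
grip_width: 11.5
```

>>> {"op": "carry_out", "data": {
  "commands": [
    {"dx": 0,"dy": 0,"dz": 0,"rx": 0,"ry": 0,"rz": 0},
    {"dx": 0,"dy": 0,"dz": 0,"rx": 0,"ry": 0,"rz": 0},
    {"dx": 0,"dy": 0,"dz": 0,"rx": 0,"ry": 0,"rz": 0},
    {"dx": 0,"dy": 0,"dz": 0,"rx": 0,"ry": 0,"rz": 0},
    {"dx": 0,"dy": 0,"dz": 0,"rx": 0,"ry": 0,"rz": 0},
    {"dx": 0,"dy": 0,"dz": 0,"rx": 0,"ry": 0,"rz": 0},
    {"dx": 0,"dy": 0,"dz": 0,"rx": 0,"ry": 0,"rz": 0},
    {"dx": 0,"dy": 0,"dz": 0,"rx": 0,"ry": 0,"rz": 0}
  ],
  "claw": 50
}}

```text
clock: 13.68
tcp_pos: [434.6, -200.4, 247.9]
ee_rot: [[0.907, 0.422, 0.007], [0.422, -0.907, -0.005], [0.004, 0.008, -1.0]]
force: [-0.0, -0.3, 0.6]
grip_width: 50.2
```

>>> {"op": "carry_out", "data": {
  "commands": [
    {"dx": 0,"dy": 0,"dz": -5,"rx": 0,"ry": 0,"rz": 0},
    {"dx": 0,"dy": 0,"dz": -10,"rx": 0,"ry": 0,"rz": 0},
    {"dx": 0,"dy": 0,"dz": -15,"rx": 0,"ry": 0,"rz": 0},
    {"dx": 0,"dy": 0,"dz": -15,"rx": 0,"ry": 0,"rz": 0},
    {"dx": 0,"dy": 0,"dz": -15,"rx": 0,"ry": 0,"rz": 0},
    {"dx": 0,"dy": 0,"dz": -15,"rx": 0,"ry": 0,"rz": 0},
    {"dx": 0,"dy": 0,"dz": -15,"rx": 0,"ry": 0,"rz": 0},
    {"dx": 0,"dy": 0,"dz": -15,"rx": 0,"ry": 0,"rz": 0},
    {"dx": 0,"dy": 0,"dz": 0,"rx": 0,"ry": 0,"rz": 0}
  ]
}}

```text
clock: 14.43
tcp_pos: [433.0, -199.4, 363.1]
ee_rot: [[0.907, 0.422, 0.007], [0.422, -0.907, -0.005], [0.004, 0.007, -1.0]]
force: [0.8, -0.1, 0.3]
grip_width: 50.1
```

```bash
python3 - <<'E'
from h import *
d=cap('scene','s4');s=env.state();print(s['tcp_pos'],s['grip_width'],s['force'])
E
```

```text
[ 432.79744886 -199.32165205  362.07247415] 49.8971176796468 [ 0.19769857 -0.40376531 -0.36628132]
```

View pics/s4.png

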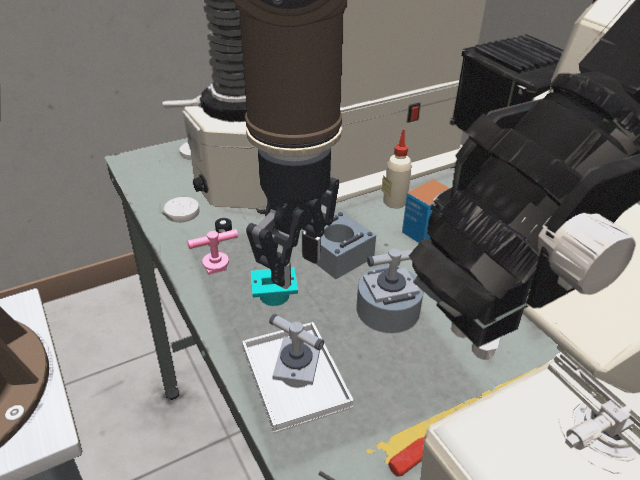

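The plug and puller stand upright in the tray at (297,355). The gripper is well clear above them, and the round puller is unchanged at (390,275).

```bash
python3 -c "
from h import *
s=cap('scene');print(proj(s,[[433,-200,88],[433,-200,38]]).round())
print(env.job_done())"
```

```text
[[297. 333.]
 [297. 359.]]
the job is handed in; nothing more can be done
None
```

I turned the square housing's puller about 75° clockwise with the plug seated, then pulled plug and puller straight up out of the bore. I stood them together in the tray at about (433, -200) mm, roughly 3 mm from the tray's measured centre, let go and raised the gripper clear. The job was handed in at about 14.5 s of the 53 s; `job_done` reports no verdict.

- **Last checks:** In the final picture plug and puller stand upright in the tray, at the pixels predicted for a seated plug. The force on the tool was back to about zero after release. The round housing's puller and both look-alikes appear unmoved.
- **Lift:** The load on the way up was 5.1–5.3 N, against 5.4 N expected for puller and plug together, so the foot had caught.
- **Disagreed:** The gripper read about 11.5 mm wide while holding the 14 mm bar. The grip still held through the turn, lift and carry.
- **Refused call:** My first move call was refused because some row fields were left out; nothing moved.

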